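# Put the swapped reagent bottles back in their own spill wells

### The job

The three reagent bottles were put back in the wrong spill wells. Using the empty grey well to park a bottle on the way, set each one upright in the middle of the well that matches its cap: red cap in the red well, blue in blue, black in black, so that the grey well is empty again at the end. Keep the bottles upright and leave the dish, the timer and the filter cube where they are.

Things in the scene. Friction and masses are not known exactly. Their poses are not given: they have to be found in the camera images.
- red_bottle_center (a point): The white bottle with a red ribbed cap, 52 mm in diameter and 122 mm tall; grip it round the straight white body, which ends 80 mm above its foot. This point is on its axis, half-way up its full height (61 mm above its foot); z points to the cap. It starts upright in a well of another colour (bottles far back on the right of the desk belong to the room).
- blue_bottle_center (a point): The white bottle with a blue ribbed cap, 38 mm in diameter and 98 mm tall; grip it round the straight white body, which ends 64 mm above its foot. This point is on its axis, half-way up its full height (49 mm above its foot); z points to the cap. It starts upright in a well of another colour (bottles far back on the right of the desk belong to the room).
- black_bottle_center (a point): The small brown bottle with a black ribbed cap, 27 mm in diameter and 61 mm tall; grip it round the straight brown body, which ends 40 mm above its foot. This point is on its axis, half-way up its full height (30.5 mm above its foot); z points to the cap. It starts upright in a well of another colour (bottles far back on the right of the desk belong to the room).
- red_well_floor (a point): The red spill well, home of the red-capped bottle: a shallow round red plastic dish fixed to the desk, 82 mm over the rim, 72 mm wide inside, rim 8 mm above the desk. This point is the centre of its flat inner floor, 3 mm above the desk; z up.
- blue_well_floor (a point): The blue spill well, home of the blue-capped bottle: a shallow round blue plastic dish fixed to the desk, 82 mm over the rim, 72 mm wide inside, rim 8 mm above the desk. This point is the centre of its flat inner floor, 3 mm above the desk; z up.
- black_well_floor (a point): The black spill well, home of the black-capped bottle: a shallow round black plastic dish fixed to the desk, 82 mm over the rim, 72 mm wide inside, rim 8 mm above the desk. This point is the centre of its flat inner floor, 3 mm above the desk; z up.
- grey_well_floor (a point): The grey spill well, the empty one, for parking a bottle on the way: a shallow round grey plastic dish fixed to the desk, 82 mm over the rim, 72 mm wide inside, rim 8 mm above the desk. This point is the centre of its flat inner floor, 3 mm above the desk; z up.
- dish: Bystander: the lidded white petri dish at the front of the desk among the wells, 59 mm in diameter and 15 mm high. Loose; origin at the centre of its underside. To be left where it is.
- timer: Bystander: a white bench timer with a display, 43 mm (x) by 68 mm (y), 54 mm high. Loose; origin at the centre of its underside. To be left where it is.
- filter_cube: Bystander: a black filter cube with a purple window, 39 by 32 mm, 36 mm high. Loose; origin at the centre of its underside. To be left where it is.
Mind the look-alikes: they are no part of the job. Leave any brown or yellow look-alike of the part that bears blue_bottle_center alone. Leave any turquoise look-alike of the part that bears red_bottle_center alone.

How it is judged:
By the outcome, as a careful person would: the job done as asked, in the order asked, and still so for the second after the job is handed in, with the robot touching nothing.
It also fails if it takes over 112 s, if anything falls off the work surface, if the arm or the gripper's body presses on something with over 40 N, if the wrist force passes 120 N, or if a joint passes its speed limit or range.

### The arm

A 7-joint arm with a two-finger parallel gripper is mounted at the origin on a cart in front of the work surface, level with it; the furniture and walls round the work are solid. World frame = base frame: x ahead of the robot, y to its left, z up, the work surface at z = 0. Lengths are in m, angles in rad, forces in N, time in s.
With the tool pointing down it reaches from about 0.4 to 0.875 m from the base axis. Payload 6.5 kg.
Tool frame: the origin (TCP) lies midway between the tips of the shut fingers; the grasp point (between the pads) lies 19 mm behind it; z points along the fingers, y is the line along which they close (so a half turn about z gives the same grasp; the last joint's range is limited). The gripper opens to 85 mm and grips with 20 to 120 N. Pads are 22 mm wide; open, the fingers measure 114 mm over their backs; the gripper's body (76 mm by 85 mm) begins 54 mm behind the grasp point. The pads swing forward as they close: fully open they stand 13 mm farther back than shut.
Start: joints at [-1.389, 0.536, -0.004, 1.538, 0.003, 1.067, -0.071], TCP at [0.159, 0.63, 0.231] pointing down, gripper open.
Joint ranges: [-2.7, 2.7], [-0.37, 2.16], [-1.27, 1.26], [0.24, 2.4], [-1.31, 4.45], [0.19, 1.91], [-2.76, 2.76]. Speed limits (rad/s): [2.39, 2.39, 3.14, 3.14, 3.14, 3.14, 3.14].

### API

Orientations are given as a rotation vector (axis times angle).
In Python, from workcell import arm gives the robot as it stands.
- The arm moves only by the tool drive_tool, never from a script. Its argument "targets" is one flat list of numbers, 7 for each row, row after row: the shift along the tool's x, y, z in mm, then the turn, a rotation vector about the tool's x, y, z in rad, then the finger opening in mm, from 0 to 85.4. In form: [x, y, z, wx, wy, wz, fingers, x, y, z, wx, wy, wz, fingers, ...]. A call has 1 to 5 rows; each row is the pose to reach, as a shift and turn from the pose commanded when the call began, along the tool's axes at that moment; what a row does not reach only later rows make up. A row lasts 1/8 s, in which the tool goes at most 62.5 mm and 10.7 degrees, less where a joint would pass 70% of its speed; a pose out of reach is approached as far as the arm can. A call with a gripper value outside its range is refused whole. The fingers move at their own pace and stop on an object; "newtons" is the grip in N (left out, the last holds). Time passes only in rows, so rows that repeat a pose let the fingers close. It gives the time, the measured TCP pose, the force, the opening and the grip force at its end, in the units of the state.
- arm.get_obs(): the state, without advancing time (a new reading comes with each control period).
- arm.capture(name): name is "scene" or "top" or "wrist"; returns a dict with "img" (480x640x3 uint8, blue, green, red), "camera_matrix" (3x3 intrinsics, pixels), "R" (3x3) and "t" (3): a world point X has camera coordinates R X + t. Camera axes: x right, y down, z forward; pixel columns grow to the right and rows downward; lengths in m; the calibration is good to about 2 mm. The wrist camera is an equidistant fisheye: a pixel r from the principal point sees the ray r / f radians off the axis. A picture is of the moment at which its call begins. There is no depth.
- arm.hand_in(): hands the job in; it is judged then, once.
Trained networks look in a picture, given as the dict that the camera call returned (one of the last four; its "shot" number tells which), for a name from the list of things; names that differ only in an ending like _2 or _b are one class to them, and where a whole thing is asked for, a point or a joint stands for the part that bears it (a point fixed in the world has none). Each returns a list of dicts, best first, with "score" (0 to 1); they miss things now and then, are a little off and sometimes report something else, mostly with a low value. They report only what shows in the picture. A call takes as long as a camera call. They do not tell look-alikes from the thing itself.
- arm.find_in(query, picture): "bbox" ([left, top, right, bottom] in pixels, round what is visible of it).
- arm.silhouettes(query, picture): "pixels" (480x640 bool, what is visible of it) and "bbox" ([left, top, right, bottom] in pixels, round what is visible of it).
The state is a dict: "time": time; "joint_positions": joint angles; "dq": joint speeds; "effort": joint torques, N m; "eef_pos": TCP position; "tcp_rot": TCP orientation; "wrist_force": force on the tool from outside, world axes, zero at the start; "moment": the same for the moment, N m; "gripper_width": opening from 0.0 (shut) to 1.0 (fully open); "grip_force": force on a finger pad.
Only numpy, scipy, OpenCV 4.12 (cv2) and the standard library are available. Lean on these libraries where they do the work, as an engineer would, in place of code of your own. Each camera call takes 0.05 s, during which the arm holds its last target. There are 200 camera calls.

## Working session

There is one attempt and no reset: what is moved stays moved. The work goes in short steps, Python scripts to look and compute and a tool call to move; the robot and the scene stay as the last step left them, time stands still between calls to the robot, and variables do not carry over. Pictures are saved under pics/ and viewed, at most 14 in all, crops included, and the job is handed in when it is done.

Besides the shell and the picture viewer there is one more tool, called after "Emit:" in YAML: its name, and indented under it one key for each argument. drive_tool: Moves the arm, as the interface text tells. Its arguments: {"type":"object","properties":{"targets":{"type":"array","items":{"type":"number"}},"newtons":{"type":"number"}},"required":["targets"]}

```bash
mkdir -p pics; ls; python3 - <<'E'
from workcell import arm
import cv2
o=arm.get_obs(); print({k:o[k] for k in('time','eef_pos','tcp_rot','gripper_width')})
for n in('scene','top'):
    p=arm.capture(n); cv2.imwrite(f'pics/{n}0.png',p['img']); print(n,p['camera_matrix'].tolist(),p['R'].tolist(),p['t'].tolist())
    for q in('red_bottle_center','blue_bottle_center','black_bottle_center','red_well_floor','dish','timer','filter_cube'):
        print(q,[(d['bbox'],round(d['score'],2)) for d in arm.find_in(q,p)][:5])
E
```

```text
pics
{'time': 0.0, 'eef_pos': array([0.15929851, 0.62951895, 0.23040737]), 'tcp_rot': array([-3.88143379e-01, -3.11742897e+00,  2.79038300e-03]), 'gripper_width': 1.001443584970076}
scene [[581.9295473845372, 0.0, 317.2445997090213], [0.0, 581.9295473845372, 235.67331390927794], [0.0, 0.0, 1.0]] [[0.8656459861393643, -0.5006505182751116, 0.002466826234100958], [-0.3079622423122015, -0.5363516232188271, -0.7858028974116662], [0.39473571410609404, 0.6794674347026437, -0.6184720860214796]] [-0.4664575582767912, 0.2198391086193894, 1.1333930704642206]
red_bottle_center [([331.8, 215.4, 354.9, 269.0], 0.87), ([302.4, 190.6, 324.7, 241.6], 0.85)]
blue_bottle_center [([205.2, 177.3, 219.3, 216.5], 0.97), ([241.9, 162.2, 257.2, 201.4], 0.87), ([279.9, 179.9, 290.8, 212.9], 0.85)]
black_bottle_center [([374.0, 285.2, 386.8, 309.0], 0.77)]
red_well_floor [([360.0, 291.4, 401.4, 318.1], 0.92)]
dish [([239.5, 235.3, 268.5, 256.2], 0.62), ([280.3, 269.0, 317.7, 294.8], 0.62)]
timer [([289.5, 160.4, 308.7, 192.8], 0.94)]
filter_cube [([341.2, 341.0, 366.2, 369.4], 0.55), ([296.0, 228.2, 329.8, 249
[... 281 characters left out ...]
0.010337419472743333, -0.9942258630216743]] [0.0018846562515850824, 0.5608942170081754, 1.1128500390291367]
red_bottle_center [([317.9, 215.6, 339.1, 239.4], 0.85), ([265.7, 218.9, 294.7, 244.7], 0.6)]
blue_bottle_center [([181.0, 296.6, 203.1, 314.2], 0.78), ([222.1, 227.9, 244.0, 249.3], 0.6), ([178.1, 254.4, 203.4, 269.1], 0.54)]
black_bottle_center [([388.6, 224.9, 400.7, 234.0], 0.45), ([176.5, 189.9, 209.6, 213.6], 0.3)]
red_well_floor [([375.3, 214.3, 407.8, 248.2], 0.91)]
dish [([262.2, 278.3, 287.2, 307.9], 0.98)]
timer [([179.0, 187.5, 208.6, 214.0], 0.77), ([424.0, 274.9, 444.2, 292.4], 0.68), ([263.3, 280.7, 288.6, 311.2], 0.57)]
filter_cube [([422.8, 273.4, 445.4, 292.5], 0.77)]
```

View pics/scene0.png

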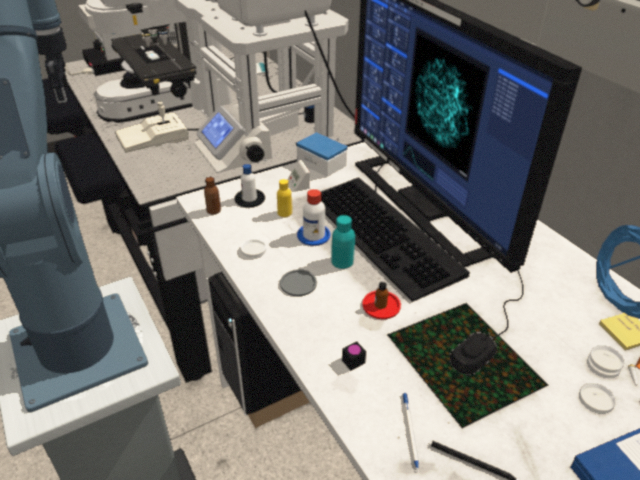

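View pics/top0.png

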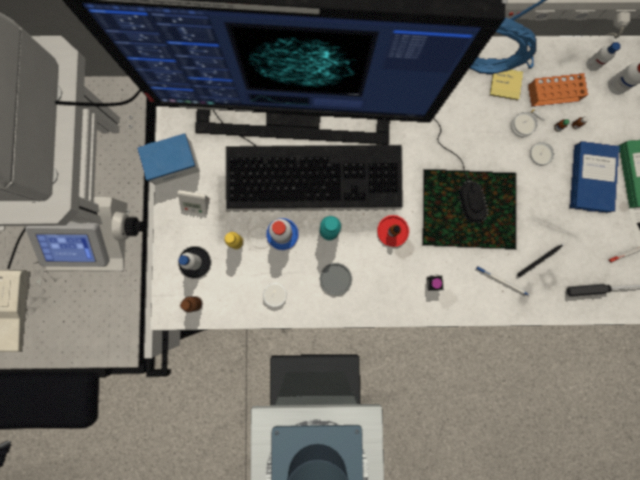

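Wells at scene pixels: blue bottle (248,185) in the black well, red bottle (313,217) in the blue well, black bottle (381,297) in the red well, grey empty (298,282). Look-alikes to avoid: brown (212,195), yellow (285,198), turquoise (343,242). The filter cube (353,355) and dish (253,248) must also stay put.

```bash
cat > h.py <<'E'
from workcell import arm
import cv2, numpy as np
from scipy.optimize import least_squares
def proj(p,X):
    c=np.atleast_2d(X)@p['R'].T+p['t']; K=p['camera_matrix']
    return c[:,:2]/c[:,2:]*[K[0,0],K[1,1]]+K[:2,2]
def toplane(p,uv,z):
    K=p['camera_matrix']; d=np.c_[(np.asarray(uv)-K[:2,2])/[K[0,0],K[1,1]],np.ones(len(uv))]@p['R']
    c=-p['R'].T@p['t']; return (c+d*((z-c[2])/d[:,2])[:,None])[:,:2]
A=np.linspace(0,2*np.pi,40)
def ring(x,y,r,z): return np.c_[x+r*np.cos(A),y+r*np.sin(A),0*A+z]
def cyl(p,x,y,parts):
    u=proj(p,np.vstack([ring(x,y,r,z) for r,z in parts])); return np.r_[u.min(0),u.max(0)]
B={'red':(.026,.080,.122),'blue':(.019,.064,.098),'black':(.0135,.040,.061)}
E
python3 - <<'E'
from h import *
P={n:arm.capture(n) for n in('scene','top')}
guess={'red':(.56,.08),'blue':(.5,.27),'black':(.55,-.17)}
for q in('red','blue','black','grey'):
    for n,p in P.items():
        for d in arm.silhouettes(q+'_well_floor',p)[:2]:
            m=d['pixels'].astype(np.uint8); c=max(cv2.findContours(m,0,1)[0],key=len)[:,0].astype(float)
            w=toplane(p,c+0.0,.008)
            f=least_squares(lambda s:np.hypot(*(w-s).T)-.041,w.mean(0),loss='soft_l1',f_scale=.002)
            print('well',q,n,round(d['score'],2),d['bbox'],f.x.round(4),'med|r|',np.median(abs(f.fun)).round(4))
for q,(r,hb,H) in B.items():
    for n,p in P.items():
        for d in arm.find_in(q+'_bottle_center',p)[:4]:
            b=np.array(d['bbox'])
            f=least_squares(lambda s:cyl(p,*s,[(r,.003),(r,hb*.9+.003),(r*.65,H+.003)])-b,toplane(p,[(b[:2]+b[2:])/2],H/2)[0])
            print('bot',q,n,round(d['score'],2),b.round(),f.x.round(4),f.fun.round(1))
for q,r,H in(('dish',.0295,.015),('timer',.03,.054),('filter_cube',.018,.036)):
    for n,p in P.items():
        for d in arm.find_in(q,p)[:3]:
            b=np.array(d['bbox']); print(q,n,round(d['score'],2),toplane(p,[(b[:2]+b[2:])/2],H/2)[0].round(3))
p=P['scene']['img'][150:330,200:420]; t=P['top']['img'][200:330,160:460]
cv2.imwrite('pics/crop.png',np.vstack([cv2.resize(p,(600,491),interpolation=3)]))
E
```

```text
well red scene 0.93 [360.5, 293.1, 401.5, 318.5] [ 0.5776 -0.2019] med|r| 0.0016
well red top 0.74 [378.9, 216.4, 410.4, 247.1] [ 0.5789 -0.197 ] med|r| 0.0025
well blue scene 0.52 [298.3, 228.6, 330.3, 246.8] [0.5712 0.077 ] med|r| 0.0021
well blue top 0.56 [268.2, 221.6, 296.1, 250.0] [0.5796 0.0842] med|r| 0.0051
well black scene 0.58 [237.5, 188.3, 263.2, 208.7] [0.5052 0.294 ] med|r| 0.0016
well black scene 0.35 [303.0, 189.7, 323.3, 241.2] [0.613  0.1469] med|r| 0.0252
well black top 0.93 [180.7, 245.4, 212.0, 277.0] [0.5062 0.3019] med|r| 0.003
well black top 0.15 [176.9, 253.1, 201.3, 266.5] [0.5333 0.3029] med|r| 0.0057
well grey scene 0.69 [280.3, 267.4, 315.8, 296.8] [ 0.4595 -0.0538] med|r| 0.001
well grey top 0.79 [317.2, 261.0, 354.8, 297.0] [ 0.4607 -0.05  ] med|r| 0.0016
bot red scene 0.64 [304. 193. 323. 242.] [0.5708 0.0727] [-1.6 -1.9  1.6  1.6]
bot red scene 0.64 [334. 214. 353. 270.] [ 0.5828 -0.041 ] [-2.4  1.   2.3 -1. ]
bot red top 0.56 [317. 218. 343. 241.] [ 0.578  -0.0357] [ 1.9 -0.5 -1.8  0.6]
bot blue scene 0.84 [277. 179. 290. 216.] [0.5541 0.1952] [-1.5 -1.1  1.5  1. ]
bot blue scene 0.78 [241. 163. 257. 202.] [0.5077 0.3022] [-0.2  0.1  0.2 -0.1]
bot blue scene 0.73 [205. 175. 221. 216.] [0.4044 0.2927] [-0.8  0.9  0.8 -0.8]
bot blue top 0.81 [179. 255. 204. 269.] [0.5025 0.2984] [ 0.8 -1.3 -0.9  1.4]
bot blue top 0.69 [182. 295. 204. 314.] [0.4012 0.292 ] [-0.6  1.1  0.6 -1. ]
bot blue top 0.48 [223. 232. 242. 249.] [0.5543 0.2004] [-0.2 -0.4  0.2  0.4]
bot black scene 0.52 [375. 283. 388. 309.] [ 0.5772 -0.2015] [-0.6 -1.6  0.6  1.5]
bot black top 0.62 [388. 226. 402. 237.] [ 0.5738 -0.1999] [ 0.5 -0.7 -0.5  0.7]
dish scene 0.64 [0.426 0.098]
dish top 0.83 [0.425 0.101]
timer scene 0.96 [0.654 0.298]
timer scene 0.59 [0.421 0.082]
timer top 0.76 [0.652 0.302]
filter_cube scene 0.72 [ 0.451 -0.301]
filter_cube top 0.54 [ 0.443 -0.291]
```

View pics/crop.png

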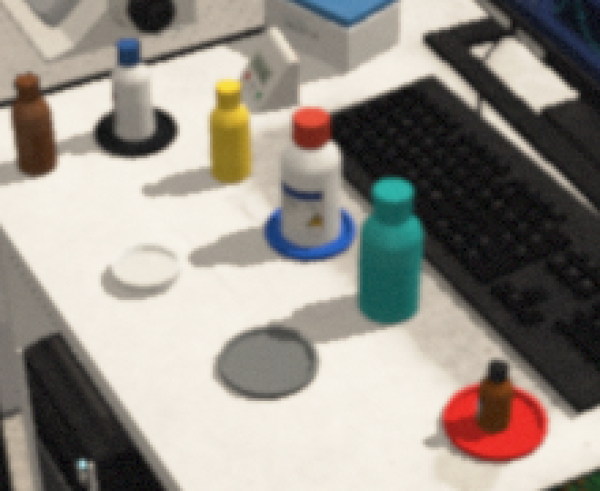

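The crop confirms it: the blue-capped white bottle sits in the black well, the red-capped one in the blue well, and the small brown one with a black cap in the red well. Plan: blue to grey, black to black, red to red, blue to blue. The first move goes above the black well with the tool axes aligned to the world.

Emit:
drive_tool:
  targets: [-417,-237,0,0,0,-0.248,70,-417,-237,0,0,0,-0.248,70,-417,-237,0,0,0,-0.248,70,-417,-237,0,0,0,-0.248,70,-417,-237,0,0,0,-0.248,70]
  newtons: 40

```text
time: 2.52
eef_pos: [0.3863, 0.4124, 0.2316]
tcp_rot: [-0.0, 3.141, 0.001]
wrist_force: [0.9, 0.4, -0.5]
gripper_width: 0.823
grip_force: 0.0
```

Emit:
drive_tool:
  targets: [-119,-114,0,0,0,0,70,-119,-114,0,0,0,0,70,-119,-114,0,0,0,0,70,-119,-114,0,0,0,0,70,-119,-114,0,0,0,0,70]

```text
time: 3.15
eef_pos: [0.5033, 0.3007, 0.2312]
tcp_rot: [0.002, -3.141, -0.001]
wrist_force: [-0.2, 0.2, 1.5]
gripper_width: 0.82
grip_force: 0.0
```

```bash
python3 - <<'E'
from h import *
o=arm.get_obs(); print(o['time'],o['eef_pos'],o['tcp_rot'],o['joint_positions'].round(2))
p=arm.capture('wrist'); cv2.imwrite('pics/w1.png',p['img']); print(p['camera_matrix'].tolist(),p['R'].round(4).tolist(),p['t'].tolist(),-p['R'].T@p['t'])
for q in('blue_bottle_center','black_well_floor'): print(q,[(d['bbox'],round(d['score'],2)) for d in arm.find_in(q,p)][:4])
E
```

```text
3.15 [0.50328245 0.30071066 0.23123646] [ 1.55157303e-03 -3.14095619e+00 -9.96715254e-04] [-0.66  0.43  0.06  1.72 -0.03  1.    0.98]
[[371.64829954431775, 0.0, 321.6532152115548], [0.0, 371.64829954431775, 237.37480602757904], [0.0, 0.0, 1.0]] [[-0.0008, 1.0, 0.0009], [0.96, 0.0005, 0.2801], [0.2801, 0.001, -0.96]] [-0.2998448265410927, -0.5208475011067368, 0.2368587880213913] [0.43341739 0.29984586 0.3735411 ]
blue_bottle_center [([302.8, 185.3, 344.5, 245.2], 0.82), ([297.7, 76.7, 342.7, 122.5], 0.82), ([184.9, 234.2, 244.5, 298.9], 0.62)]
black_well_floor [([281.8, 164.4, 362.3, 244.2], 0.9)]
```

View pics/w1.png

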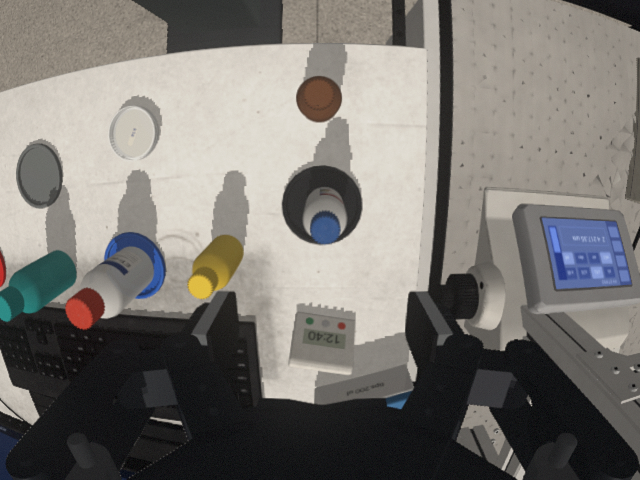

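The wrist view shows the blue bottle (324,215) in the black well (322,204). The blue well is at (133,265) and the grey well at (40,175). I'll measure all of them from here with the fisheye model.

```bash
cat >> h.py <<'E'
def fproj(p,X):
    c=np.atleast_2d(X)@p['R'].T+p['t']; K=p['camera_matrix']; h=np.hypot(c[:,0],c[:,1])
    return c[:,:2]*(np.arctan2(h,c[:,2])/h)[:,None]*K[0,0]+K[:2,2]
def fplane(p,uv,z):
    K=p['camera_matrix']; e=(np.asarray(uv,float)-K[:2,2])/K[0,0]; t=np.hypot(*e.T)
    d=np.c_[e/t[:,None]*np.sin(t)[:,None],np.cos(t)]@p['R']; c=-p['R'].T@p['t']
    return (c+d*((z-c[2])/d[:,2])[:,None])[:,:2]
def well(p,q):
    for d in arm.silhouettes(q+'_well_floor',p)[:1]:
        c=max(cv2.findContours(d['pixels'].astype(np.uint8),0,1)[0],key=len)[:,0]
        w=fplane(p,c,.008); f=least_squares(lambda s:np.hypot(*(w-s).T)-.041,w.mean(0),loss='soft_l1',f_scale=.001)
        print('well',q,round(d['score'],2),f.x.round(4),'med|r|',np.median(abs(f.fun)).round(4))
def bottle(p,q):
    r,hb,H=B[q]
    X=lambda s:fproj(p,np.vstack([ring(*s,a,z+.003) for a,z in((r,0),(r,hb*.9),(r*.65,H))]))
    for d in arm.silhouettes(q+'_bottle_center',p)[:3]:
        b=np.array(d['bbox']); g=lambda s:(lambda u:np.r_[u.min(0),u.max(0)]-b)(X(s))
        f=least_squares(g,fplane(p,[(b[:2]+b[2:])/2],H/2)[0],loss='soft_l1',f_scale=1)
        print('bot',q,round(d['score'],2),f.x.round(4),g(f.x).round(1))
E
python3 - <<'E'
from h import *
p=arm.capture('wrist')
for q in('black','blue','grey'): well(p,q)
for q in('blue','red'): bottle(p,q)
E
```

```text
well black 0.86 [0.5069 0.3003] med|r| 0.0009
well blue 0.96 [0.5748 0.0827] med|r| 0.0014
well grey 0.71 [ 0.4614 -0.0483] med|r| 0.0007
bot blue 0.94 [0.5061 0.3011] [-1.8 -3.2  1.8  1.2]
bot blue 0.94 [0.5552 0.1988] [ 0.9 -2.8 -1.5  1.2]
bot blue 0.78 [0.4054 0.2983] [-2.1  0.2  2.1 -0.2]
bot red 0.81 [ 0.5849 -0.0362] [-10.6  -1.6   1.1   2.5]
bot red 0.57 [0.5787 0.0842] [-1.4 -2.9  1.   3.4]
```

Emit:
drive_tool:
  targets: [-3,0,60,0,0,0,70,-3,0,120,0,0,0,70,-3,0,165,0,0,0,70,-3,0,196,0,0,0,70,-3,0,196,0,0,0,70]

```text
time: 4.22
eef_pos: [0.5052, 0.2989, 0.0332]
tcp_rot: [0.001, -3.138, 0.004]
wrist_force: [0.5, -1.4, -0.4]
gripper_width: 0.817
grip_force: 0.0
```

Emit:
drive_tool:
  targets: [-1,2,0,0,0,0,30,-1,2,0,0,0,0,30,-1,2,0,0,0,0,30,-1,2,0,0,0,0,30,-1,2,0,0,0,0,30]
  newtons: 40

```text
time: 4.85
eef_pos: [0.5094, 0.303, 0.0373]
tcp_rot: [-0.001, 3.138, 0.004]
wrist_force: [-0.0, 0.1, 6.4]
gripper_width: 0.432
grip_force: 40.1
```

Emit:
drive_tool:
  targets: [0,0,-50,0,0,0,30,0,0,-110,0,0,0,30,0,0,-160,0,0,0,30,0,0,-160,0,0,0,30,10,-50,-160,0,0,0,30]

```text
time: 5.48
eef_pos: [0.4976, 0.2552, 0.1956]
tcp_rot: [-0.01, 3.14, 0.005]
wrist_force: [1.0, -2.0, -1.6]
gripper_width: 0.432
grip_force: 40.5
```

Emit:
drive_tool:
  targets: [35,-300,0,0,0,0,30,35,-300,0,0,0,0,30,35,-300,0,0,0,0,30,35,-300,0,0,0,0,30,35,-300,0,0,0,0,30]

```text
time: 6.1
eef_pos: [0.4616, -0.0506, 0.1947]
tcp_rot: [-0.002, -3.14, 0.0]
wrist_force: [0.7, 0.1, -0.5]
gripper_width: 0.434
grip_force: 40.5
```

Emit:
drive_tool:
  targets: [0,0,0,0,0,0,30,0,0,0,0,0,0,30]

```text
time: 6.35
eef_pos: [0.4627, -0.0475, 0.1948]
tcp_rot: [0.001, -3.141, -0.001]
wrist_force: [-0.3, 0.8, -1.9]
gripper_width: 0.433
grip_force: 40.6
```

```bash
python3 - <<'E'
from h import *
o=arm.get_obs(); print(o['time'],o['eef_pos'],o['tcp_rot'],o['joint_positions'].round(2),o['gripper_width'],o['wrist_force'])
p=arm.capture('wrist'); cv2.imwrite('pics/w2.png',p['img'])
for q in('grey','red','blue','black'): well(p,q)
for q in('black','red'): bottle(p,q)
E
```

```text
6.35 [ 0.462669   -0.04748064  0.19483891] [ 7.44309027e-04 -3.14077585e+00 -7.41485716e-04] [-0.15  0.27  0.18  2.05 -0.07  0.82  1.64] 0.4333343518812809 [-0.29329103  0.76844042 -1.8927195 ]
well grey 0.5 [0.5068 0.2963] med|r| 0.0014
well red 0.92 [ 0.5788 -0.1968] med|r| 0.0012
well blue 0.73 [0.5759 0.0798] med|r| 0.0025
well black 0.81 [0.5065 0.2955] med|r| 0.001
bot black 0.68 [ 0.573  -0.1957] [-3.1 -3.   3.8 10.5]
bot red 0.73 [0.5826 0.0747] [-9.8 -1.4  2.8 12.1]
```

View pics/w2.png

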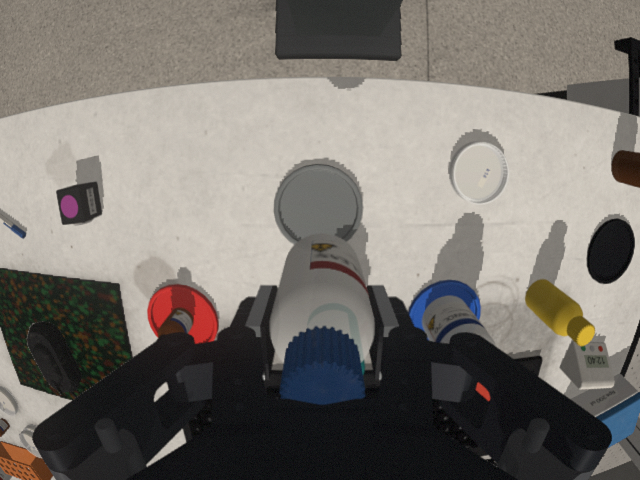

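Emit:
drive_tool:
  targets: [1,-2,60,0,0,0,30,1,-2,115,0,0,0,30,1,-2,145,0,0,0,30,1,-2,160,0,0,0,30,1,-2,160,0,0,0,30]

```text
time: 7.32
eef_pos: [0.4626, -0.0499, 0.0352]
tcp_rot: [-0.001, 3.141, 0.0]
wrist_force: [0.0, -1.1, -1.1]
gripper_width: 0.435
grip_force: 45.2
```

Emit:
drive_tool:
  targets: [0,0,0,0,0,0,30,0,0,0,0,0,0,45,0,0,0,0,0,0,65,0,0,0,0,0,0,65,0,0,0,0,0,0,65]

```text
time: 7.95
eef_pos: [0.4621, -0.0502, 0.0354]
tcp_rot: [-0.0, 3.141, -0.0]
wrist_force: [0.2, -0.1, -0.8]
gripper_width: 0.761
grip_force: 0.0
```

Emit:
drive_tool:
  targets: [0,0,-30,0,0,0,65,0,0,-90,0,0,0,65,0,0,-150,0,0,0,65,0,0,-190,0,0,0,65,-60,-80,-190,0,0,0,65]

```text
time: 8.57
eef_pos: [0.5014, -0.0969, 0.2292]
tcp_rot: [-0.012, 3.135, 0.004]
wrist_force: [1.4, 0.9, 0.2]
gripper_width: 0.763
grip_force: 0.0
```

Emit:
drive_tool:
  targets: [-65,-95,0,0,0,0,65,-65,-95,0,0,0,0,65,-65,-95,0,0,0,0,60,-65,-95,0,0,0,0,60]

```text
time: 9.07
eef_pos: [0.5641, -0.1945, 0.2248]
tcp_rot: [0.0, -3.14, -0.001]
wrist_force: [-0.9, -0.0, -0.6]
gripper_width: 0.7
grip_force: 0.0
```

```bash
python3 - <<'E'
from h import *
o=arm.get_obs(); print(o['time'],o['eef_pos'],o['tcp_rot'],o['joint_positions'].round(2))
p=arm.capture('wrist'); cv2.imwrite('pics/w3.png',p['img'])
for q in('grey','red','blue'): well(p,q)
for q in('black','red','blue'): bottle(p,q)
E
```

```text
9.075 [ 0.5640925  -0.19454455  0.22478889] [ 4.62752702e-04 -3.14040775e+00 -1.27114829e-03] [ 0.06  0.46  0.26  1.7  -0.14  1.    1.94]
well grey 0.63 [ 0.4625 -0.0524] med|r| 0.0017
well red 0.72 [ 0.5806 -0.1983] med|r| 0.0004
well blue 0.82 [0.5755 0.0784] med|r| 0.0015
bot red 0.83 [0.5754 0.0824] [-0.2 -8.   0.3  1.7]
bot red 0.59 [ 0.5835 -0.0399] [-3.3 -0.1  1.7  0.2]
bot blue 0.91 [ 0.4603 -0.0543] [-1.8  0.2  1.1 -0.2]
bot blue 0.86 [0.549  0.1918] [-1.2 -9.1 43.7  2.7]
```

View pics/w3.png

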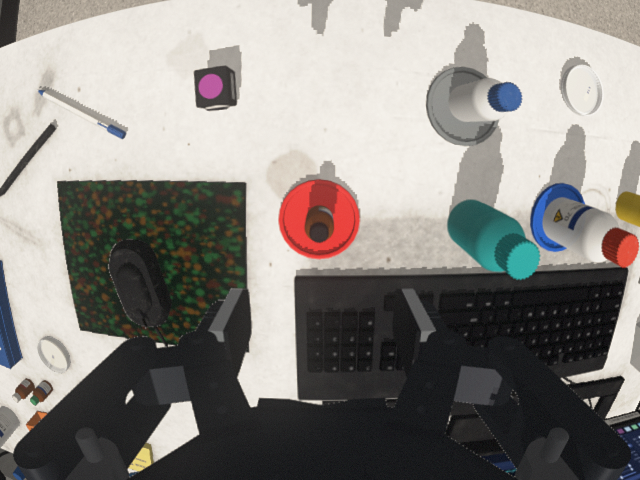

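Blue stands upright in the grey well. The black bottle (320,225) is near the middle of the red well, cap at (319,233). I'll convert those pixels next.

```bash
python3 - <<'E'
from h import *
p=arm.capture('wrist')
i=p['img'][205:250,300:340].astype(int); m=np.zeros((480,640),bool); m[205:250,300:340]=i.max(2)<60
c=np.argwhere(m).mean(0)[::-1]; print('cap/dark',c,m.sum(),fplane(p,[(319.5,233)],.064),fplane(p,[c],.05))
s=[0.575,-.198]; print(fproj(p,[[*s,.003],[*s,.043],[*s,.064]]).round(1))
v=cv2.resize(p['img'][170:270,260:380],(720,600),interpolation=cv2.INTER_CUBIC); cv2.imwrite('pics/w3c.png',v)
E
```

```text
cap/dark [317.83673469 224.87755102] 49 [[ 0.57959566 -0.19689193]] [[ 0.57607202 -0.19842926]]
[[318.7 212.2]
 [318.4 221.8]
 [318.2 227.8]]
```

View pics/w3c.png

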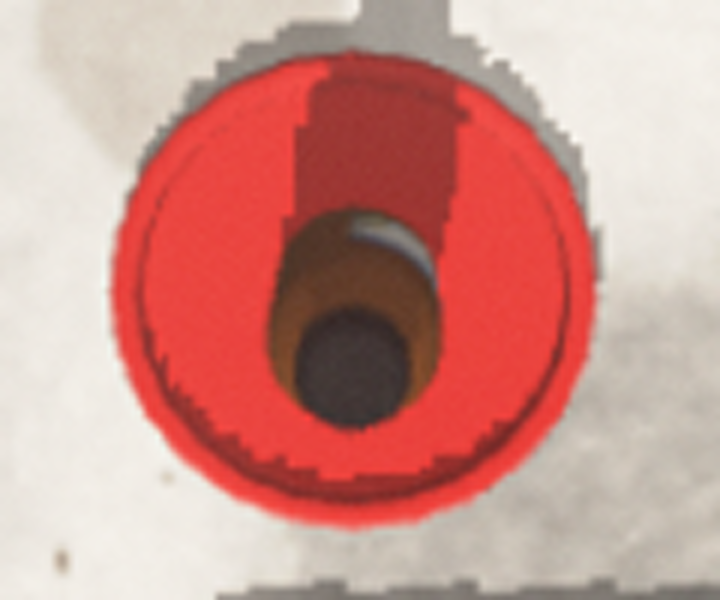

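The crop shows the black bottle nearly centred: cap centre at (318.8,231.3), so the axis is at about (0.578,-0.1975).

Emit:
drive_tool:
  targets: [-14,-3,60,0,0,0,55,-14,-3,120,0,0,0,55,-14,-3,175,0,0,0,55,-14,-3,211,0,0,0,55,-14,-3,211,0,0,0,55]

```text
time: 10.1
eef_pos: [0.5763, -0.1972, 0.0118]
tcp_rot: [0.001, -3.136, -0.002]
wrist_force: [-0.5, 0.0, 1.0]
gripper_width: 0.647
grip_force: 0.0
```

Emit:
drive_tool:
  targets: [0,0,0,0,0,0,50,0,0,0,0,0,0,18,0,0,0,0,0,0,18,0,0,0,0,0,0,18,0,0,0,0,0,0,18]
  newtons: 30

```text
time: 10.72
eef_pos: [0.5801, -0.1985, 0.0164]
tcp_rot: [-0.0, 3.138, -0.001]
wrist_force: [-1.5, 0.1, 6.7]
gripper_width: 0.302
grip_force: 29.1
```

Emit:
drive_tool:
  targets: [0,0,-50,0,0,0,18,0,0,-110,0,0,0,18,0,0,-170,0,0,0,18,10,50,-170,0,0,0,18,20,100,-170,0,0,0,18]

```text
time: 11.35
eef_pos: [0.559, -0.0974, 0.1863]
tcp_rot: [0.002, 3.138, 0.0]
wrist_force: [0.7, 0.7, -0.6]
gripper_width: 0.306
grip_force: 29.7
```

Emit:
drive_tool:
  targets: [9,60,0,0,0,0,18,18,120,0,0,0,0,18,27,180,0,0,0,0,18,36,240,0,0,0,0,18,45,300,0,0,0,0,18]

```text
time: 11.98
eef_pos: [0.5133, 0.2038, 0.1855]
tcp_rot: [-0.0, 3.14, 0.001]
wrist_force: [0.2, -0.2, -0.9]
gripper_width: 0.307
grip_force: 29.7
```

Emit:
drive_tool:
  targets: [7,50,0,0,0,0,18,7,97,0,0,0,0,18,7,97,0,0,0,0,18,7,97,0,0,0,0,18]

```text
time: 12.48
eef_pos: [0.5067, 0.2982, 0.1848]
tcp_rot: [0.0, 3.141, -0.001]
wrist_force: [0.5, 0.1, -0.7]
gripper_width: 0.305
grip_force: 29.8
```

```bash
python3 - <<'E'
from h import *
o=arm.get_obs(); print(o['time'],o['eef_pos'],o['tcp_rot'],o['gripper_width'])
p=arm.capture('wrist'); cv2.imwrite('pics/w4.png',p['img'])
for q in('black','blue','grey'): well(p,q)
print(fproj(p,[[*o['eef_pos'][:2],o['eef_pos'][2]-.011]]))
E
```

```text
12.475 [0.50670242 0.29815118 0.18483006] [ 2.51523991e-05  3.14083005e+00 -5.17575544e-04] 0.3054890927051988
well black 0.7 [0.5069 0.2998] med|r| 0.0007
well blue 0.58 [0.5746 0.0829] med|r| 0.0014
well grey 0.83 [ 0.4618 -0.0469] med|r| 0.0014
[[323.16556159 290.81122473]]
```

View pics/w4.png

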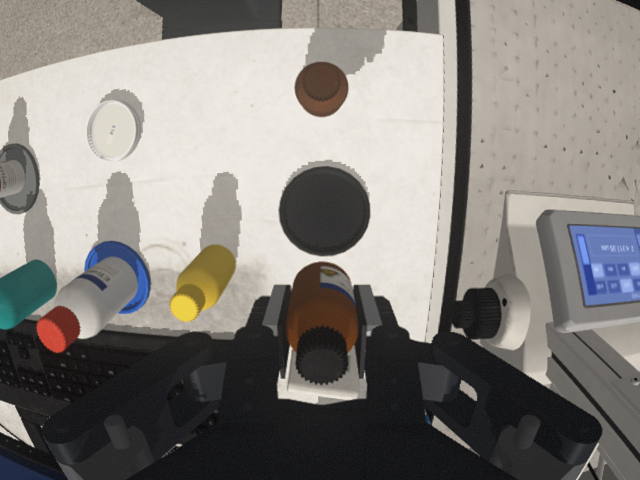

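```bash
python3 - <<'E'
from h import *
p=arm.capture('wrist'); o=arm.get_obs(); print(o['eef_pos'])
print(fplane(p,[(322,357),(323,357)],.234), fproj(p,[[.5067,.2985,.234]]))
E
```

```text
[0.50687836 0.29763604 0.1845298 ]
[[0.50135476 0.29683374]
 [0.50135556 0.29713251]] [[327.47993112 371.0388157 ]]
```

Emit:
drive_tool:
  targets: [0,1,60,0,0,0,18,0,1,120,0,0,0,18,0,1,155,0,0,0,18,0,1,155,0,0,0,18]

```text
time: 13.22
eef_pos: [0.5047, 0.298, 0.027]
tcp_rot: [-0.001, -3.137, 0.005]
wrist_force: [-0.2, -0.0, 1.3]
gripper_width: 0.303
grip_force: 29.8
```

Emit:
drive_tool:
  targets: [-3,1,8,0,0,0,18,-3,1,15,0,0,0,18,-3,1,15,0,0,0,18,-3,1,15,0,0,0,30,-3,1,15,0,0,0,50]

```text
time: 13.85
eef_pos: [0.5094, 0.3009, 0.0145]
tcp_rot: [-0.001, 3.142, 0.0]
wrist_force: [-0.5, 0.3, -0.3]
gripper_width: 0.548
grip_force: 0.0
```

Emit:
drive_tool:
  targets: [0,0,0,0,0,0,50,0,0,0,0,0,0,50,0,0,-40,0,0,0,50,0,0,-100,0,0,0,50,0,0,-160,0,0,0,50]

```text
time: 14.48
eef_pos: [0.5092, 0.3006, 0.1758]
tcp_rot: [0.0, -3.141, 0.001]
wrist_force: [0.5, 0.4, -0.8]
gripper_width: 0.584
grip_force: 0.0
```

Emit:
drive_tool:
  targets: [0,0,-40,0,0,0,70,0,0,-40,0,0,0,75,0,0,-40,0,0,0,75]

```text
time: 14.85
eef_pos: [0.5088, 0.3006, 0.2135]
tcp_rot: [0.001, -3.14, 0.001]
wrist_force: [0.4, -0.7, -0.1]
gripper_width: 0.881
grip_force: 0.0
```

```bash
python3 - <<'E'
from h import *
o=arm.get_obs(); print(o['time'],o['eef_pos'],o['tcp_rot'],o['gripper_width'])
p=arm.capture('wrist'); cv2.imwrite('pics/w5.png',cv2.resize(p['img'][140:380,0:400],(800,480),interpolation=cv2.INTER_CUBIC))
for q in('black','blue','red'): well(p,q)
bottle(p,'black');bottle(p,'red')
print(fproj(p,[[.507,.300,.064]]))
E
```

```text
14.85 [0.50883472 0.30058906 0.21353105] [ 5.61964882e-04 -3.14047810e+00  9.64880540e-04] 0.8808951187892529
well black 0.94 [0.5069 0.3003] med|r| 0.0006
well blue 0.68 [0.5745 0.0828] med|r| 0.0013
bot black 0.87 [0.5102 0.3023] [-0.4 -0.2  0.4  0.1]
bot red 0.64 [ 0.5815 -0.0308] [-21.2   0.4   2.2  -0.2]
[[321.86924919 216.97122502]]
```

View pics/w5.png

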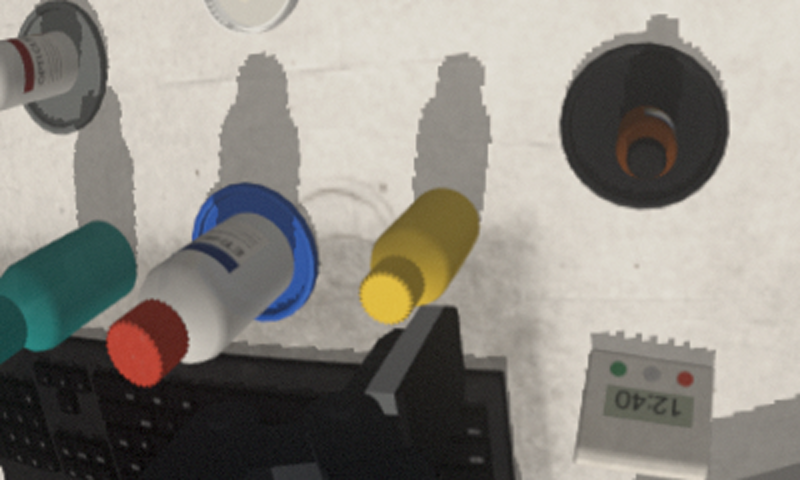

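The black bottle stands in the middle of the black well: cap at about (324,218), within about 2 mm. Next is the red bottle.

Emit:
drive_tool:
  targets: [-17,-55,-15,0,0,0,75,-34,-110,-15,0,0,0,75,-51,-165,-15,0,0,0,75,-68,-217,-15,0,0,0,75,-68,-217,-15,0,0,0,75]

```text
time: 15.78
eef_pos: [0.5786, 0.0775, 0.2292]
tcp_rot: [0.014, 3.141, -0.005]
wrist_force: [-0.6, 1.1, -1.1]
gripper_width: 0.879
grip_force: 0.0
```

```bash
python3 - <<'E'
from h import *
o=arm.get_obs(); print(o['time'],o['eef_pos'],o['tcp_rot'],o['gripper_width'])
p=arm.capture('wrist'); cv2.imwrite('pics/w6.png',p['img'])
for q in('blue','grey','black','red'): well(p,q)
bottle(p,'red');bottle(p,'blue');bottle(p,'black')
print(fproj(p,[[.575,.081,.125]]))
i=cv2.cvtColor(p['img'],40); m=cv2.inRange(i,(0,120,60),(8,255,255))|cv2.inRange(i,(172,120,60),(180,255,255))
n,l,s,c=cv2.connectedComponentsWithStats(m)
for k in range(1,n):
    if s[k,4]>150: print(s[k],c[k].round(1))
E
```

```text
15.775 [0.57858985 0.07748312 0.22916045] [ 0.01355865  3.14104988 -0.00488502] 0.8790852529568473
well blue 0.59 [0.5774 0.0809] med|r| 0.0014
well grey 0.86 [ 0.4626 -0.0509] med|r| 0.001
well black 0.66 [0.5077 0.2974] med|r| 0.001
well red 0.68 [ 0.4658 -0.0752] med|r| 0.0038
bot red 0.87 [0.5754 0.082 ] [ 1.  -5.2 -1.   1. ]
bot red 0.27 [ 0.4463 -0.2998] [-63.   -4.9   1.    5.8]
bot blue 0.77 [0.5562 0.197 ] [ 1.3  0.4 -0.9 -0.3]
bot blue 0.61 [0.4064 0.2965] [-1.9 -1.4  3.5  2.5]
bot blue 0.59 [ 0.4604 -0.0481] [-0.6  0.7  0.9 -0.9]
bot black 0.72 [0.509  0.3007] [-5.3  3.1  3.  -1.7]
[[328.14887082 229.25436171]]
[  62  176   55   69 2891] [ 89.  209.9]
[ 309  205   44   49 1670] [330.4 229.3]
```

View pics/w6.png

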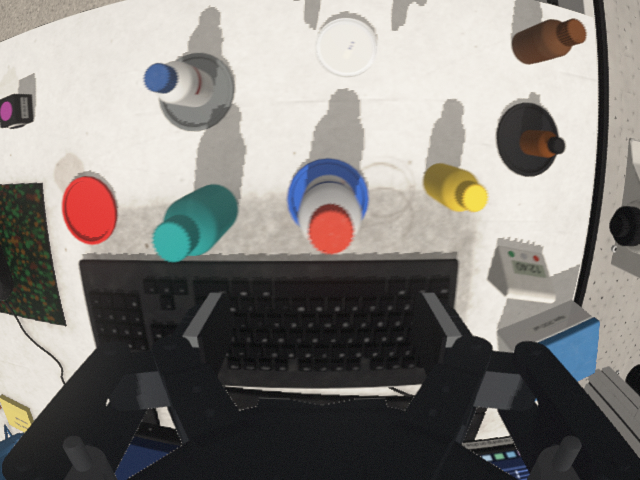

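Emit:
drive_tool:
  targets: [1,-1,0,0,0,0,80,1,-1,50,0,0,0,80,1,-1,100,0,0,0,80,1,-1,140,0,0,0,80,1,-1,160,0,0,0,80]

```text
time: 16.8
eef_pos: [0.5753, 0.0828, 0.0673]
tcp_rot: [0.001, -3.139, 0.001]
wrist_force: [-0.4, -0.4, 0.9]
gripper_width: 0.94
grip_force: 0.0
```

Emit:
drive_tool:
  targets: [0,0,6,0,0,0,80,0,0,11,0,0,0,80,0,0,11,0,0,0,80]

```text
time: 17.18
eef_pos: [0.5773, 0.083, 0.0592]
tcp_rot: [-0.0, 3.14, 0.001]
wrist_force: [0.5, 0.5, -0.2]
gripper_width: 0.943
grip_force: 0.0
```

Emit:
drive_tool:
  targets: [0,0,2,0,0,0,60,0,0,2,0,0,0,45,0,0,2,0,0,0,42,0,0,2,0,0,0,42,0,0,2,0,0,0,42]
  newtons: 55

```text
time: 17.8
eef_pos: [0.577, 0.0829, 0.0571]
tcp_rot: [-0.0, 3.141, 0.0]
wrist_force: [-0.9, -0.7, 6.2]
gripper_width: 0.59
grip_force: 56.8
```

Emit:
drive_tool:
  targets: [0,0,-15,0,0,0,42,0,0,-40,0,0,0,42,0,0,-90,0,0,0,42,0,0,-140,0,0,0,42,0,0,-165,0,0,0,42]

```text
time: 18.42
eef_pos: [0.5775, 0.0828, 0.2249]
tcp_rot: [0.0, 3.138, 0.001]
wrist_force: [0.8, 0.8, -3.0]
gripper_width: 0.593
grip_force: 58.2
```

Emit:
drive_tool:
  targets: [0,-50,0,0,0,0,42,-1,-110,0,0,0,0,42,-2,-170,0,0,0,0,42,-3,-230,0,0,0,0,42,-3,-281,0,0,0,0,42]

```text
time: 19.05
eef_pos: [0.5789, -0.2007, 0.222]
tcp_rot: [0.002, 3.141, -0.001]
wrist_force: [0.4, 0.5, -1.9]
gripper_width: 0.585
grip_force: 58.3
```

Emit:
drive_tool:
  targets: [0,0,0,0,0,0,42,0,0,0,0,0,0,42,0,0,0,0,0,0,42]

```text
time: 19.42
eef_pos: [0.5798, -0.1962, 0.2213]
tcp_rot: [0.004, -3.141, -0.002]
wrist_force: [-0.9, 0.8, -2.3]
gripper_width: 0.588
grip_force: 58.3
```

```bash
python3 - <<'E'
from h import *
o=arm.get_obs(); print(o['time'],o['eef_pos'],o['tcp_rot'],o['gripper_width'])
p=arm.capture('wrist'); cv2.imwrite('pics/w7.png',p['img'])
for q in('red','blue','grey'): well(p,q)
x,y,z=o['eef_pos']; h=z-.057+.125; print(fproj(p,ring(x,y,.018,h))[::10].round(), fproj(p,[[x,y,h]]), h)
E
```

```text
19.425 [ 0.57981777 -0.19619084  0.22133759] [ 4.23236237e-03 -3.14146412e+00 -1.67131374e-03] 0.5876490434006041
well red 0.96 [ 0.5801 -0.1986] med|r| 0.0012
well blue 0.83 [0.5753 0.0781] med|r| 0.0008
well grey 0.76 [ 0.4626 -0.0532] med|r| 0.0011
[[324. 455.]
 [392. 408.]
 [319. 359.]
 [258. 416.]] [[324.56121569 412.29245907]] 0.289337591015424
```

View pics/w7.png

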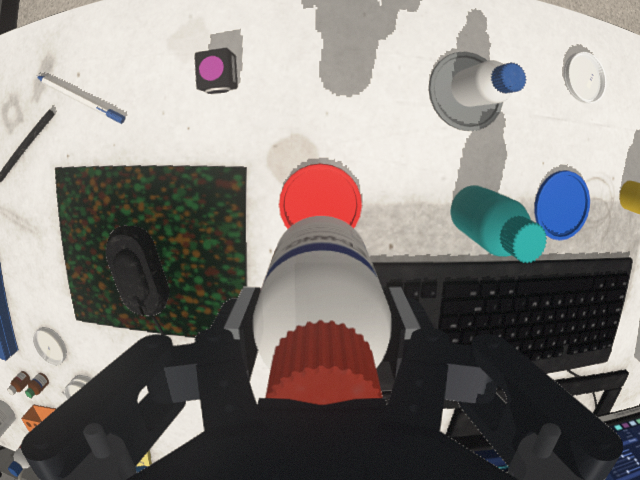

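The red bottle is held upright over the red well (320,200). The blue well (562,204) is empty.

Emit:
drive_tool:
  targets: [-1,-1,50,0,0,0,42,-1,-1,100,0,0,0,42,-1,-1,140,0,0,0,42,-1,-1,155,0,0,0,42,-1,-1,165,0,0,0,42]

```text
time: 20.25
eef_pos: [0.5813, -0.1994, 0.0567]
tcp_rot: [-0.001, 3.141, -0.001]
wrist_force: [-6.8, -9.3, 30.2]
gripper_width: 0.592
grip_force: 61.9
```

Emit:
drive_tool:
  targets: [0,0,0,0,0,0,42,0,0,0,0,0,0,55,0,0,0,0,0,0,80,0,0,0,0,0,0,80,0,0,0,0,0,0,80]

```text
time: 20.88
eef_pos: [0.5808, -0.1991, 0.0565]
tcp_rot: [-0.0, 3.141, -0.0]
wrist_force: [1.4, 0.8, -0.8]
gripper_width: 0.941
grip_force: 0.0
```

Emit:
drive_tool:
  targets: [0,0,-20,0,0,0,80,0,0,-60,0,0,0,80,0,0,-110,0,0,0,80,0,0,-160,0,0,0,80,0,0,-175,0,0,0,80]

```text
time: 21.5
eef_pos: [0.5824, -0.2001, 0.2364]
tcp_rot: [0.0, 3.135, -0.003]
wrist_force: [0.0, 0.2, -1.0]
gripper_width: 0.942
grip_force: 0.0
```

Emit:
drive_tool:
  targets: [0,0,0,0,0,0,70,0,0,0,0,0,0,70]

```text
time: 21.75
eef_pos: [0.5796, -0.1986, 0.2299]
tcp_rot: [0.001, -3.139, -0.001]
wrist_force: [-0.6, -0.2, -0.4]
gripper_width: 0.817
grip_force: 0.0
```

```bash
python3 - <<'E'
from h import *
o=arm.get_obs(); print(o['time'],o['eef_pos'],o['tcp_rot'],o['gripper_width'])
p=arm.capture('wrist'); cv2.imwrite('pics/w8.png',p['img'])
for q in('red','blue','grey'): well(p,q)
for q in('red','blue'): bottle(p,q)
print(fproj(p,[[.580,-.1985,.125]]))
E
```

```text
21.75 [ 0.57961005 -0.19864108  0.22986575] [ 6.46456557e-04 -3.13906132e+00 -1.21596987e-03] 0.816642098558116
well red 0.97 [ 0.5833 -0.1986] med|r| 0.0019
well blue 0.62 [0.5752 0.0782] med|r| 0.0008
well grey 0.86 [ 0.4623 -0.0529] med|r| 0.0013
bot red 0.93 [ 0.585  -0.0402] [-0.6  1.3  0.5 -0.7]
bot red 0.55 [ 0.5811 -0.1977] [ 1.3 -4.2 -1.3  1. ]
bot blue 0.85 [0.5524 0.1883] [-1.3 -4.6 42.5  2.2]
bot blue 0.68 [ 0.4592 -0.0515] [-1.1 -0.7  1.   0.8]
[[322.75829337 235.07536462]]
```

View pics/w8.png

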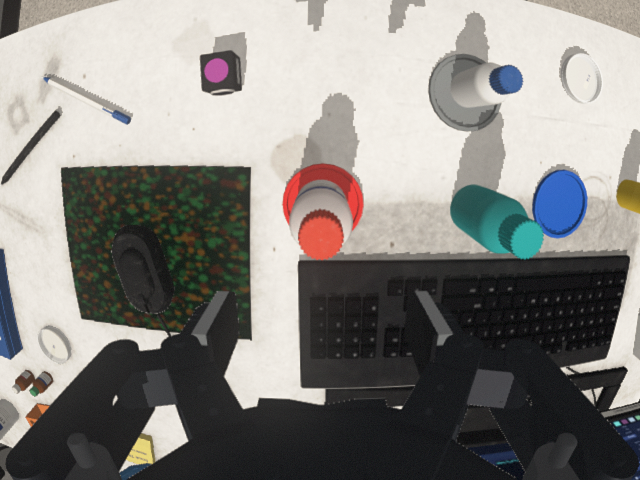

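Red stands centred in the red well (cap (321,236), predicted (323,235)). Next is the blue bottle in the grey well.

Emit:
drive_tool:
  targets: [36,45,0,0,0,0,70,72,90,0,0,0,0,70,108,135,0,0,0,0,70,120,149,0,0,0,0,70,120,149,0,0,0,0,70]

```text
time: 22.68
eef_pos: [0.4601, -0.0492, 0.2313]
tcp_rot: [0.004, -3.141, -0.001]
wrist_force: [0.7, -0.6, 0.8]
gripper_width: 0.82
grip_force: 0.0
```

Emit:
drive_tool:
  targets: [0,0,0,0,0,0,70,0,0,60,0,0,0,70,0,0,100,0,0,0,70,0,0,110,0,0,0,70,0,0,110,0,0,0,70]

```text
time: 23.3
eef_pos: [0.4612, -0.0509, 0.1215]
tcp_rot: [-0.002, -3.141, 0.001]
wrist_force: [1.1, -0.1, 0.5]
gripper_width: 0.817
grip_force: 0.0
```

Emit:
drive_tool:
  targets: [0,0,50,0,0,0,70,0,0,75,0,0,0,70,0,0,86,0,0,0,70,0,0,86,0,0,0,70,0,0,86,0,0,0,45]

```text
time: 23.92
eef_pos: [0.4618, -0.0503, 0.0366]
tcp_rot: [-0.0, 3.139, -0.0]
wrist_force: [-0.6, 0.1, 0.5]
gripper_width: 0.621
grip_force: 0.0
```

Emit:
drive_tool:
  targets: [0,0,0,0,0,0,30,0,0,0,0,0,0,30,0,0,0,0,0,0,30,0,0,0,0,0,0,30]
  newtons: 40

```text
time: 24.42
eef_pos: [0.4615, -0.0502, 0.0365]
tcp_rot: [-0.0, 3.14, 0.0]
wrist_force: [-1.9, -0.0, 8.6]
gripper_width: 0.433
grip_force: 39.2
```

Emit:
drive_tool:
  targets: [0,0,-20,0,0,0,30,0,0,-60,0,0,0,30,0,0,-120,0,0,0,30,0,0,-165,0,0,0,30,0,0,-165,0,0,0,30]

```text
time: 25.05
eef_pos: [0.4631, -0.0502, 0.2039]
tcp_rot: [-0.0, 3.134, 0.001]
wrist_force: [0.3, 0.1, -2.3]
gripper_width: 0.434
grip_force: 40.3
```

Emit:
drive_tool:
  targets: [-38,43,0,0,0,0,30,-76,86,0,0,0,0,30,-116,131,0,0,0,0,30,-116,131,0,0,0,0,30,-116,131,0,0,0,0,30]

```text
time: 25.68
eef_pos: [0.5753, 0.08, 0.199]
tcp_rot: [0.0, -3.139, 0.002]
wrist_force: [0.2, -0.6, -0.1]
gripper_width: 0.434
grip_force: 40.4
```

Emit:
drive_tool:
  targets: [0,0,0,0,0,0,30,0,0,0,0,0,0,30]

```text
time: 25.92
eef_pos: [0.576, 0.0797, 0.2004]
tcp_rot: [-0.002, -3.141, 0.0]
wrist_force: [0.3, -0.2, -0.8]
gripper_width: 0.431
grip_force: 40.4
```

```bash
python3 - <<'E'
from h import *
o=arm.get_obs(); print(o['time'],o['eef_pos'],o['tcp_rot'],o['gripper_width'])
p=arm.capture('wrist')
for q in('blue','red','grey','black'): well(p,q)
E
```

```text
25.925 [0.57598776 0.07968823 0.2003637 ] [-2.22273339e-03 -3.14127705e+00  3.60170265e-04] 0.43118630904187455
well blue 0.92 [0.5746 0.081 ] med|r| 0.0016
well red 0.77 [ 0.5803 -0.1952] med|r| 0.0012
well grey 0.93 [ 0.4625 -0.0505] med|r| 0.0007
well black 0.91 [0.5077 0.2971] med|r| 0.0008
```

Good alignment. Lower and release.

Emit:
drive_tool:
  targets: [0,0,50,0,0,0,30,0,0,100,0,0,0,30,0,0,140,0,0,0,30,0,0,155,0,0,0,30,0,0,165,0,0,0,30]

```text
time: 26.8
eef_pos: [0.5772, 0.0809, 0.0358]
tcp_rot: [-0.0, 3.141, 0.0]
wrist_force: [-15.6, -3.1, 61.5]
gripper_width: 0.434
grip_force: 47.3
```

Emit:
drive_tool:
  targets: [0,0,0,0,0,0,30,0,0,0,0,0,0,45,0,0,0,0,0,0,68,0,0,0,0,0,0,68,0,0,0,0,0,0,68]

```text
time: 27.42
eef_pos: [0.5766, 0.0809, 0.0354]
tcp_rot: [-0.0, 3.141, 0.0]
wrist_force: [-0.2, 1.1, -1.0]
gripper_width: 0.799
grip_force: 0.0
```

Emit:
drive_tool:
  targets: [0,0,-20,0,0,0,68,0,0,-60,0,0,0,68,0,0,-120,0,0,0,68,0,0,-180,0,0,0,68,0,0,-200,0,0,0,68]

```text
time: 28.05
eef_pos: [0.5787, 0.0809, 0.2411]
tcp_rot: [0.0, 3.134, 0.003]
wrist_force: [0.4, -0.4, -0.7]
gripper_width: 0.795
grip_force: 0.0
```

Emit:
drive_tool:
  targets: [0,0,0,0,0,0,68,0,0,0,0,0,0,68]

```text
time: 28.3
eef_pos: [0.5757, 0.0808, 0.2347]
tcp_rot: [0.0, -3.14, 0.0]
wrist_force: [0.4, 0.0, -0.3]
gripper_width: 0.796
grip_force: 0.0
```

```bash
python3 - <<'E'
from h import *
o=arm.get_obs(); print(o['time'],o['eef_pos'],o['tcp_rot'],o['gripper_width'])
p=arm.capture('wrist'); cv2.imwrite('pics/w9.png',p['img'])
for q in('red','blue','grey','black'): well(p,q)
for q in('red','blue','black'): bottle(p,q)
print(fproj(p,[[.575,.081,.101]]))
E
```

```text
28.3 [0.57574417 0.08076735 0.23468831] [ 4.32915518e-04 -3.14025119e+00  3.50668702e-04] 0.7961069797572241
well red 0.69 [ 0.5814 -0.196 ] med|r| 0.0012
well blue 0.64 [0.5753 0.0809] med|r| 0.0008
well grey 0.91 [ 0.4625 -0.0507] med|r| 0.0008
well black 0.77 [0.5076 0.2975] med|r| 0.0013
bot red 0.85 [ 0.5811 -0.1979] [ 1.  -4.  -1.2  1.1]
bot red 0.74 [ 0.5822 -0.0362] [-0.9 -0.7  1.3  0.6]
bot blue 0.73 [0.5559 0.1964] [ 3.7  1.1 -1.5 -0.8]
bot blue 0.6 [0.4059 0.2964] [-1.  -0.6  1.2  0.7]
bot black 0.71 [0.507  0.3009] [-3.9  2.2  2.6 -1.5]
[[322.82967289 223.1599462 ]]
```

View pics/w9.png

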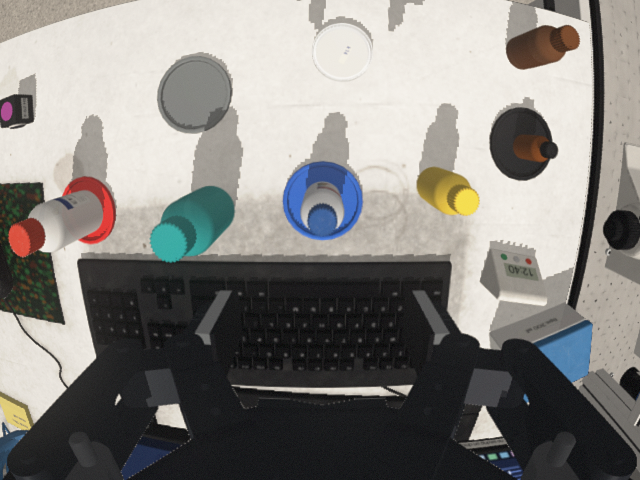

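All three bottles are upright in their own wells: red (75,220), blue (322,205), black (530,148). The grey well (195,93) is empty, and the look-alikes and bystanders haven't moved.

```bash
python3 -c "
from workcell import arm
print(arm.hand_in())"
```

```text
the job is handed in; nothing more can be done
None
```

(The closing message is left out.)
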